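Take the finished clock block off its drying peg

ROBOT

A 7-joint arm with a two-finger parallel gripper is mounted at the origin on the work surface. World frame = base frame: x ahead of the robot, y to its left, z up, the work surface at z = 0. Lengths are in m, angles in rad, forces in N, time in s.
With the tool pointing down it reaches from about 0.4 to 0.875 m from the base axis. Payload 6.5 kg.
Tool frame: the origin (TCP) lies midway between the tips of the shut fingers; the grasp point (between the pads) lies 19 mm behind it; z points along the fingers, y is the line along which they close (so a half turn about z gives the same grasp; the last joint's range is limited). The gripper opens to 85 mm and grips with 20 to 120 N. Pads are 22 mm wide; open, the fingers measure 114 mm over their backs; the gripper's body (76 mm by 85 mm) begins 54 mm behind the grasp point. The pads swing forward as they close: fully open they stand 13 mm farther back than shut.
Start: joints at [-1.207, 0.536, -0.004, 1.538, 0.003, 1.067, -0.071], TCP at [0.271, 0.591, 0.197] pointing down, gripper open.
Joint ranges: [-2.7, 2.7], [-0.37, 2.16], [-1.27, 1.26], [0.24, 2.4], [-1.31, 4.45], [0.19, 1.91], [-2.76, 2.76]. Speed limits (rad/s): [2.39, 2.39, 3.14, 3.14, 3.14, 3.14, 3.14].

INTERFACE

Orientations are given as [roll, pitch, yaw] about the fixed x, y, z axes, in that order (R = Rz(yaw) Ry(pitch) Rx(roll)).
In Python, from bench import robot, optics gives the robot as it stands.
- The arm moves only by the tool apply_moves, never from a script. Its argument "deltas" is one flat list of numbers, 7 for each row, row after row: the turn, a rotation vector about the tool's x, y, z in degrees, then the shift along the tool's x, y, z in mm, then the opening, from 0 (shut) to 1 (fully open). A call has 1 to 20 rows; each row is the pose to reach, as a shift and turn from the pose commanded when the call began, along the tool's axes at that moment; what a row does not reach only later rows make up. A row lasts 1/8 s, in which the tool goes at most 62.5 mm and 10.7 degrees, less where a joint would pass 70% of its speed; a pose out of reach is approached as far as the arm can. A call with a gripper value outside its range is refused whole. The fingers move at their own pace and stop on an object; "squeeze" is the grip in N (left out, the last holds). Time passes only in rows, so rows that repeat a pose let the fingers close. It gives the time, the measured TCP pose, the force, the opening and the grip force at its end, in the units of the state.
- robot.read_state(): the state, without advancing time (a new reading comes with each control period).
- optics.read_camera(name): name is "scene" or "top" or "wrist"; returns a dict with "color" (480x640x3 uint8, red, green, blue), "range_z" (480x640 float32, m along the optical axis (not along the pixel's ray), 0 where there is no reading), "fov_y" (degrees; the focal length in pixels is half the picture's height over the tangent of half this angle, whatever the lens; pixels are square), "cx", "cy" (the principal point, pixels), "k1" (the pictures are not rectified: a ray, as slopes to the right and down, at radius r is drawn at 1 + k1 r^2 times it, then the intrinsics apply), "rvec" (rotation vector, rad) and "tvec" (3), from world to camera coordinates, as OpenCV has them. Camera axes: x right, y down, z forward; pixel columns grow to the right and rows downward; lengths in m; the calibration is good to about 2 mm. A picture is of the moment at which its call begins.
- robot.finish_job(): hands the job in; it is judged then, once.
The state is a dict: "clock": time; "joint_positions": joint angles; "joint_velocities": joint speeds; "tau": joint torques, N m; "eef_pos": TCP position; "eef_rot": TCP orientation; "wrist_force": force on the tool from outside, world axes, zero at the start; "moment": the same for the moment, N m; "finger_gap": finger opening in m; "grip_force": force on a finger pad.
Only numpy, scipy, OpenCV 4.12 (cv2) and the standard library are available. Lean on these libraries where they do the work, as an engineer would, in place of code of your own. Each camera call takes 0.05 s, during which the arm holds its last target. There are 200 camera calls.

TASK

The square clock block with the big hole has dried on its peg. Slide it off the open end of the peg and set it down in the grey tray, standing on a side with its hole still facing sideways; do not drop it. Leave the round ring hanging on the other peg.

Things in the scene. Friction and masses are not known exactly. Their poses are not given: they have to be found in the camera images.
- block_center (a point): Centre of the loose pale wooden block, 56 mm wide (y), 56 mm high (z), 40 mm long (x), about 70 g, with a 36 mm round hole right through along x. It hangs by the top of its hole on a level steel peg, its centre 11 mm below the peg's axis, so lifting it 11 mm centres the hole. z up. Grasp it from above across its 56 mm width, a finger on either side of the peg.
- peg_tip (a point): Middle of the open end of the peg that carries the block: a level steel rod, 14 mm diameter, 80 mm long, 145 mm above the table. x points outward along it, from fixed to open end (roughly away from the robot), z up. A plywood upright (18 mm thick, 44 wide, 165 high) holds the fixed end; its foot, 18 mm high, 100 wide, ends 21 mm beyond this point. Fixed. A second, alike stand carries the ring.
- tray_in (a point): Middle of the inner floor (5 mm above the table) of the fixed grey plastic tray, open above, outside 140 mm (x) by 160 mm (y), walls 5 mm thick, rim 25 mm above this floor. x and y along its sides, z up.
- ring_center (a point): Centre of the round wooden ring, 62 mm outside diameter, 36 mm hole, 40 mm long, that hangs on the peg of the second stand, its axis along that peg. To be left there.
There are look-alikes about, which are no part of the job. Of the things that look like the part that bears tray_in, the smaller one is meant. What is shaped like the part that bears block_center but purple is not meant.

How it is judged:
By the outcome, as a careful person would: the job done as asked, in the order asked, and still so for the second after the job is handed in, with the robot touching nothing.
It also fails if it takes over 43 s, if anything falls off the work surface, if the arm or the gripper's body presses on something with over 40 N, if the wrist force passes 120 N, or if a joint passes its speed limit or range.

## Working session

There is one attempt and no reset: what is moved stays moved. The work goes in short steps, Python scripts to look and compute and a tool call to move; the robot and the scene stay as the last step left them, time stands still between calls to the robot, and variables do not carry over. Pictures are saved under pics/ and viewed, at most 10 in all, crops included, and the job is handed in when it is done.

Besides the shell and the picture viewer there is one more tool, called after "Call:" by a JSON object that holds its "name" and its "arguments". apply_moves: Moves the arm, as the interface text tells. Its arguments: {"type":"object","properties":{"deltas":{"type":"array","items":{"type":"number"}},"squeeze":{"type":"number"}},"required":["deltas"]}

```bash
mkdir -p pics; cat > h.py <<'E'
import numpy as np, cv2
from scipy.spatial.transform import Rotation as R
from bench import robot, optics
def K(c):
    f=c["color"].shape[0]/2/np.tan(np.radians(c["fov_y"])/2)
    return np.array([[f,0,c["cx"]],[0,f,c["cy"]],[0,0,1]])
def slopes(c,uv):
    uv=np.asarray(uv,float).reshape(-1,1,2)
    return cv2.undistortPoints(uv,K(c),np.array([c["k1"],0,0,0,0.])).reshape(-1,2)
def world(c,pc):
    Rm=cv2.Rodrigues(np.asarray(c["rvec"],float))[0]
    return (pc-np.asarray(c["tvec"]).reshape(3))@Rm
def bydepth(c,uv):
    uv=np.asarray(uv,int).reshape(-1,2); s=slopes(c,uv); z=c["range_z"][uv[:,1],uv[:,0]]
    return world(c,np.c_[s*z[:,None],z])
def onplane(c,uv,h):
    s=slopes(c,uv); o=world(c,np.zeros((1,3))); d=world(c,np.c_[s,np.ones(len(s))])-o
    return o+d*((h-o[0,2])/d[:,2])[:,None]
def cloud(c):
    h,w=c["range_z"].shape; v,u=np.mgrid[:h,:w]
    P=bydepth(c,np.c_[u.ravel(),v.ravel()]).reshape(h,w,3); P[c["range_z"]<=0]=np.nan
    return P
def save(c,n): cv2.imwrite(f"pics/{n}.png",cv2.cvtColor(c["color"],cv2.COLOR_RGB2BGR))
E
python3 - <<'E'
from h import *
import pickle
d={n:optics.read_camera(n) for n in("scene","top","wrist")}
pickle.dump(d,open("d0.pkl","wb"))
for n in d: save(d[n],n+"0"); print(n,d[n]["fov_y"],d[n]["k1"],world(d[n],np.zeros((1,3))))
cv2.imwrite("pics/both.png",cv2.cvtColor(np.vstack([cv2.resize(np.hstack([d["scene"]["color"],d["top"]["color"]]),(800,300))]),cv2.COLOR_RGB2BGR))
print(robot.read_state())
E
```

```text
scene 54.36257848650902 -0.04216286774903121 [[0.87712255 0.64481783 0.5981183 ]]
top 44.199434395880246 0.01627256114471271 [[ 0.22599551 -0.00414583  1.13043178]]
wrist 61.57582070784781 -0.08967890721506257 [[0.19972028 0.62306545 0.37274058]]
{'clock': 0.15, 'joint_positions': array([-1.20722387,  0.53697428, -0.00439726,  1.53858716,  0.00258018,
        1.06725929, -0.07122042]), 'joint_velocities': array([ 0.00073666, -0.00263726, -0.00112909, -0.00248923, -0.00208493,
       -0.00048237, -0.00077499]), 'tau': array([ 1.61820586e-03, -5.83783901e+01,  1.04976330e+00, -2.59346348e+01,
        1.24422665e-02,  6.51704409e-03,  2.20853957e-05]), 'eef_pos': array([0.27065699, 0.59044063, 0.19674934]), 'eef_rot': array([-3.14037398e+00,  9.60092881e-05,  2.71182600e+00]), 'wrist_force': array([-0.77209535, -0.66965016,  1.31041892]), 'moment': array([-0.01780966, -0.03559691,  0.0202263 ]), 'grip_force': 0.0, 'finger_gap': 0.08515120314594163}
```

View pics/scene0.png

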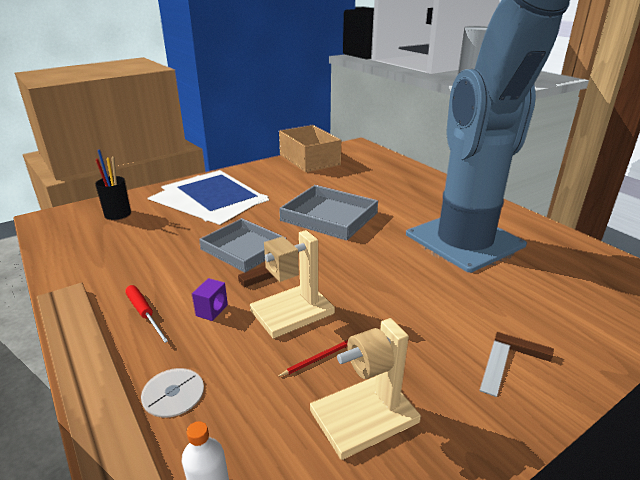

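View pics/top0.png

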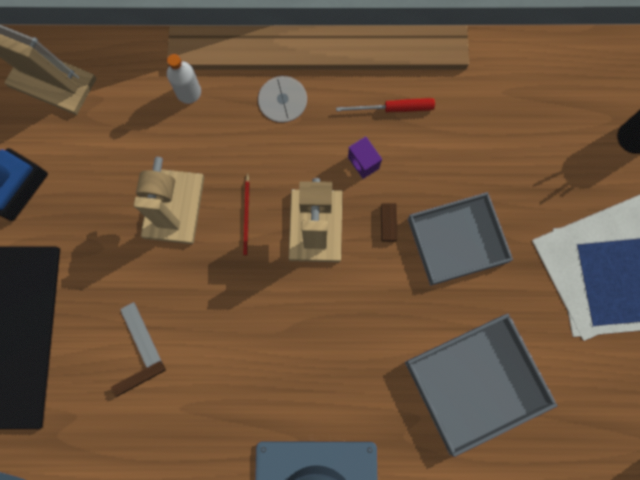

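The candidates are:
- **Block-like:** the pale square block at top (315,193) / scene (281,257), the purple block at top (365,157), and the round ring at top (155,187). I choose the pale square one.
- **Trays:** small at top (460,238), large at top (480,385). I choose the small one.

Next I measure both and check the block in a close crop.

```bash
python3 - <<'E'
from h import *
import pickle
d=pickle.load(open("d0.pkl","rb"))
t,s=d["top"],d["scene"]
Pt,Ps=cloud(t),cloud(s)
print("table z", np.nanmedian(Pt[300:340,230:300,2]), np.nanmedian(Ps[340:360,250:280,2]))
# block top face in top view
for nm,P,(u0,u1,v0,v1) in(("top",Pt,(285,350,165,265)),("scene",Ps,(240,340,225,340))):
    Q=P[v0:v1,u0:u1].reshape(-1,3); Q=Q[~np.isnan(Q[:,2])]
    for a,b in((.012,.025),(.14,.156),(.156,.162),(.162,.175)):
        q=Q[(Q[:,2]>a)&(Q[:,2]<b)]
        if len(q)>10:
            r=cv2.minAreaRect((q[:,:2]*1000).astype(np.float32)); print(nm,a,len(q),np.median(q[:,2]).round(4),np.round(r[0],1),np.round(r[1],1),round(r[2],1),np.percentile(q,[2,98],axis=0).round(3).tolist())
# tray by grey mask
hsv=cv2.cvtColor(t["color"],cv2.COLOR_RGB2HSV)
m=((hsv[...,1]<70)).astype(np.uint8); m[:, :395]=0; m[:,520:]=0; m[:185]=0;m[295:]=0
cs=max(cv2.findContours(m,0,2)[0],key=cv2.contourArea)
w=onplane(t,cs.reshape(-1,2),0.03)
r=cv2.minAreaRect((w[:,:2]*1000).astype(np.float32)); print("tray top",r, "floor z",np.nanmedian(Pt[225:250,450:470,2]))
Q=Ps[215:275,195:285].reshape(-1,3); q=Q[(Q[:,2]>.02)&(Q[:,2]<.036)]
print("tray scene rim",cv2.minAreaRect((q[:,:2]*1000).astype(np.float32)))
a=s["color"][215:345,225:345]; b=t["color"][155:275,280:390]
cv2.imwrite("pics/crop.png",cv2.cvtColor(np.hstack([cv2.resize(a,(400,433)),cv2.resize(b,(397,433))]),cv2.COLOR_RGB2BGR))
E
```

```text
table z 4.335113082392973e-05 -0.0007281188918820574
top 0.012 2091 0.018 [512.7   4.8] [ 99.9 140.8] 88.7 [[0.443, -0.045, 0.014], [0.577, 0.054, 0.022]]
top 0.14 259 0.1502 [511.1   4.8] [98.9 55.1] 6.9 [[0.463, -0.021, 0.141], [0.56, 0.029, 0.155]]
top 0.156 400 0.1606 [507.4   4.8] [54.9 88.9] 89.7 [[0.464, -0.021, 0.156], [0.551, 0.031, 0.162]]
top 0.162 669 0.1637 [507.2   4.8] [54.8 87.4] 89.9 [[0.464, -0.023, 0.162], [0.549, 0.031, 0.168]]
scene 0.012 2755 0.0174 [ 432.7 -114.3] [433.3 248.9] 64.5 [[0.276, -0.302, 0.013], [0.583, 0.054, 0.023]]
scene 0.14 463 0.1486 [514.7   9.3] [55.6 98.5] 81.8 [[0.47, -0.02, 0.141], [0.563, 0.032, 0.156]]
scene 0.156 390 0.1609 [510.2   3.3] [60. 86.] 89.6 [[0.472, -0.024, 0.156], [0.553, 0.032, 0.162]]
scene 0.162 223 0.1632 [509.3   4.6] [56.  88.5] 89.9 [[0.467, -0.02, 0.162], [0.551, 0.031, 0.166]]
tray top ((484.2323303222656, -269.316162109375), (142.83856201171875, 166.71270751953125), 16.68272590637207) floor z 0.004994986408564133
tray scene rim ((479.6815185546875, -249.72018432617188), (144.13101196289062, 212.66085815429688), 17.35878562927246)
```

View pics/crop.png

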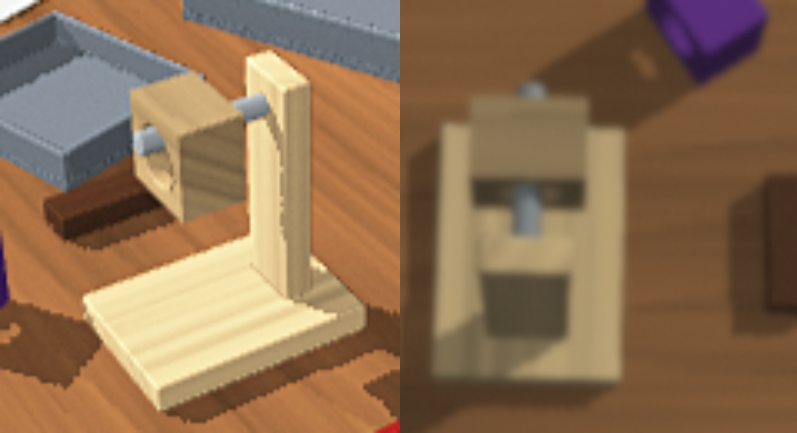

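The crop shows the pale square block with its hole on the peg, near the open end at left px (130,145). The purple one sits apart on the table. Next I refine the block's extent and work out the first move.

```bash
cat >> h.py <<'E'
def delta(pos,yaw):
    s=robot.read_state(); R0=R.from_euler("xyz",s["eef_rot"]); R1=R.from_euler("xyz",[np.pi,0,yaw])
    return np.degrees((R0.inv()*R1).as_rotvec()).round(2).tolist()+(R0.inv().apply(np.array(pos)-s["eef_pos"])*1000).round(1).tolist()
E
python3 - <<'E'
from h import *
import pickle
d=pickle.load(open("d0.pkl","rb"))
for n,(u0,u1,v0,v1) in(("top",(285,350,165,265)),("scene",(240,340,225,340))):
    q=cloud(d[n])[v0:v1,u0:u1].reshape(-1,3); q=q[(q[:,0]>.495)&(q[:,2]>.156)&(q[:,2]<.17)]
    print(n,cv2.minAreaRect((q[:,:2]*1000).astype(np.float32)),np.median(q[:,2]))
print(delta([.27066,.59044,.30],np.pi)); print(delta([.53,.005,.27],np.pi))
E
```

```text
top ((531.1422119140625, 4.77471923828125), (54.85364532470703, 41.62272262573242), 89.90560150146484) 0.16206318767085254
scene ((532.5877075195312, 3.2636871337890625), (60.11882781982422, 41.34605026245117), 88.93340301513672) 0.16133743558613808
[-0.07, -0.01, -24.62, -0.0, -0.1, -103.3]
[-0.07, -0.01, -24.62, -479.7, -424.2, -72.7]
```

Call:
{"name": "apply_moves", "arguments": {"deltas": [0,0,0,0,0,-60,1,0,0,-10,-50,-40,-110,1,0,0,-24.6,-480,-424,-73,1,0,0,-24.6,-480,-424,-73,1,0,0,-24.6,-480,-424,-73,1,0,0,-24.6,-480,-424,-73,1,0,0,-24.6,-480,-424,-73,1,0,0,-24.6,-480,-424,-73,1,0,0,-24.6,-480,-424,-73,1,0,0,-24.6,-480,-424,-73,1,0,0,-24.6,-480,-424,-73,1,0,0,-24.6,-480,-424,-73,1,0,0,-24.6,-480,-424,-73,1,0,0,-24.6,-480,-424,-73,1,0,0,-24.6,-480,-424,-73,1], "squeeze": 30}}

```text
clock: 2.02
eef_pos: [0.5302, 0.007, 0.2704]
eef_rot: [3.141, -0.0, -3.14]
wrist_force: [-0.4, -0.1, 0.4]
finger_gap: 0.0852
grip_force: 0.0
```

```bash
python3 - <<'E'
from h import *
c=optics.read_camera("wrist"); save(c,"w1"); P=cloud(c); q=P.reshape(-1,3)
b=q[(q[:,0]>.495)&(q[:,0]<.58)&(abs(q[:,1]-.005)<.05)&(q[:,2]>.156)&(q[:,2]<.17)]
print(len(b),cv2.minAreaRect((b[:,:2]*1000).astype(np.float32)),np.median(b[:,2]))
f=q[(q[:,0]>.4)&(q[:,0]<.62)&(abs(q[:,1]-.005)<.07)&(q[:,2]>.012)&(q[:,2]<.022)]
print("foot",cv2.minAreaRect((f[:,:2]*1000).astype(np.float32)))
p=q[(q[:,0]>.552)&(q[:,0]<.58)&(abs(q[:,1]-.005)<.02)&(q[:,2]>.13)&(q[:,2]<.16)]
print("peg",len(p),p.max(0) if len(p) else 0,np.median(p,axis=0))
print(delta([.531,.0045,.118],np.pi),robot.read_state()["eef_pos"])
E
```

```text
4111 ((532.100830078125, 2.4958648681640625), (56.07207107543945, 40.842899322509766), 89.08092498779297) 0.1617678341231025
foot ((513.2540893554688, 2.8903961181640625), (100.90825653076172, 139.17530822753906), 88.6832504272461)
peg 118 [0.56242065 0.00855045 0.15281094] [0.5593937  0.00190225 0.15072062]
[0.03, -0.01, 0.11, -0.8, -2.4, 152.4] [0.53023984 0.00684304 0.27041606]
```

View pics/w1.png

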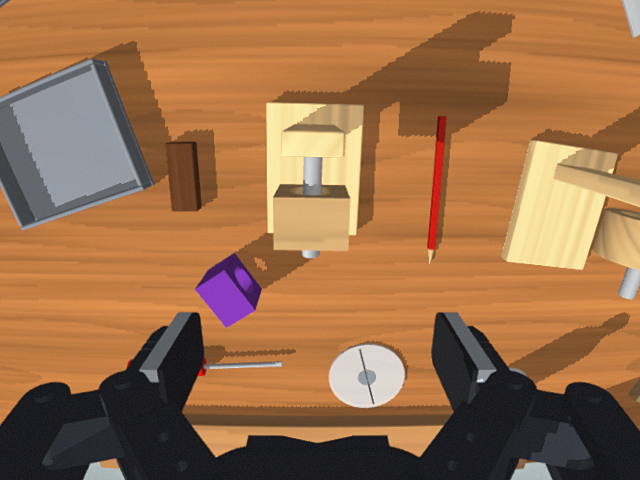

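Call:
{"name": "apply_moves", "arguments": {"deltas": [0,0,1.2,-1.5,-3.5,50,1,0,0,1.2,-1.5,-3.5,100,1,0,0,1.2,-1.5,-3.5,130,1,0,0,1.2,-1.5,-3.5,152,1,0,0,1.2,-1.5,-3.5,152,1,0,0,1.2,-1.5,-3.5,152,0.8,0,0,1.2,-1.5,-3.5,152,0.7,0,0,1.2,-1.5,-3.5,152,0.6,0,0,1.2,-1.5,-3.5,152,0.5,0,0,1.2,-1.5,-3.5,152,0.5,0,0,1.2,-1.5,-3.5,152,0.5,0,0,1.2,-1.5,-3.5,152,0.5], "squeeze": 35}}

```text
clock: 3.58
eef_pos: [0.5329, 0.002, 0.1198]
eef_rot: [3.141, 0.002, 3.12]
wrist_force: [-1.5, 0.2, 6.0]
finger_gap: 0.0542
grip_force: 35.8
```

Call:
{"name": "apply_moves", "arguments": {"deltas": [0,0,0,0,0,-3,0.3,0,0,0,0,0,-6,0.3,0,0,0,0,0,-9,0.3,0,0,0,0,0,-11,0.3,0,0,0,0,0,-11,0.3,0,0,0,0,0,-11,0.3], "squeeze": 50}}

```text
clock: 4.32
eef_pos: [0.5319, 0.0019, 0.1293]
eef_rot: [-3.142, -0.0, 3.12]
wrist_force: [0.1, 0.0, 0.0]
finger_gap: 0.0536
grip_force: 52.5
```

```bash
python3 - <<'E'
from h import *
c=optics.read_camera("wrist"); save(c,"w2"); q=cloud(c).reshape(-1,3)
s=optics.read_camera("scene"); qs=cloud(s).reshape(-1,3)
for q in(q,qs):
    b=q[(q[:,0]>.500)&(q[:,0]<.57)&(abs(q[:,1]-.005)<.022)&(q[:,2]>.162)&(q[:,2]<.18)]
    if len(b)>5: print(len(b),cv2.minAreaRect((b[:,:2]*1000).astype(np.float32)),np.median(b[:,2]))
cv2.imwrite("pics/c2.png",cv2.cvtColor(np.hstack([cv2.resize(s["color"][195:345,205:355],(400,400)),cv2.resize(c["color"],(400,400))]),cv2.COLOR_RGB2BGR))
print(robot.read_state()["eef_pos"],robot.read_state()["wrist_force"],robot.read_state()["moment"])
E
```

```text
11779 ((531.0918579101562, 5.008514404296875), (44.023136138916016, 41.64353942871094), 89.91207885742188) 0.17080297255299995
194 ((532.14453125, 4.864265441894531), (40.36940002441406, 43.19916534423828), 0.8612210750579834) 0.17041870035050155
[0.53191518 0.001959   0.1292748 ] [ 0.13605436 -0.50543512 -0.97370238] [0.01026193 0.0454818  0.03724165]
```

View pics/c2.png

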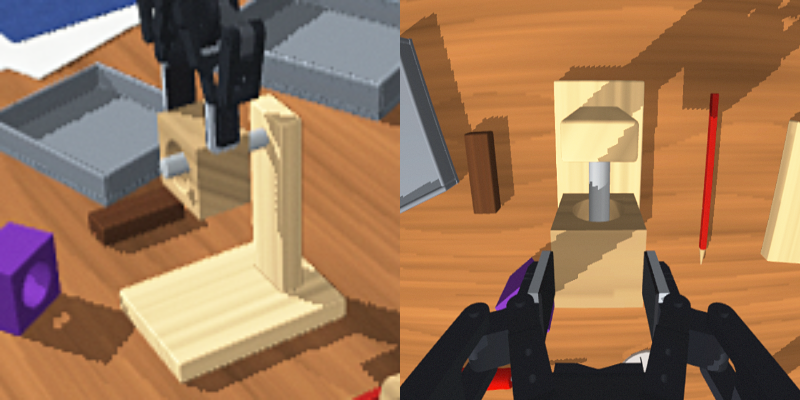

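The block has risen 9 mm and the peg sits clear inside its hole. The force is near zero, so I slide it out.

Call:
{"name": "apply_moves", "arguments": {"deltas": [0,0,0,-3,0,-1,0.3,0,0,0,-10,0,-1,0.3,0,0,0,-20,0,-1,0.3,0,0,0,-30,0,-1,0.3,0,0,0,-40,0,-1,0.3,0,0,0,-50,0,-1,0.3,0,0,0,-60,0,-1,0.3,0,0,0,-70,0,-1,0.3,0,0,0,-78,0,-1,0.3,0,0,0,-78,0,-1,0.3]}}

```text
clock: 5.68
eef_pos: [0.6106, 0.0003, 0.1304]
eef_rot: [-3.142, 0.0, 3.12]
wrist_force: [-0.3, 0.2, -1.0]
finger_gap: 0.0536
grip_force: 52.5
```

```bash
python3 - <<'E'
from h import *
s=robot.read_state();print(s["eef_pos"],s["wrist_force"])
t=optics.read_camera("top");w=optics.read_camera("wrist");save(w,"w3")
P=cloud(t).reshape(-1,3)
q=P[(P[:,0]>.38)&(P[:,0]<.6)&(P[:,1]<-.165)&(P[:,1]>-.37)&(P[:,2]>.022)&(P[:,2]<.036)]
print("tray rim",len(q),cv2.minAreaRect((q[:,:2]*1000).astype(np.float32)))
P=cloud(w).reshape(-1,3)
q=P[(P[:,0]>.38)&(P[:,0]<.6)&(P[:,1]<-.165)&(P[:,1]>-.37)&(P[:,2]>.022)&(P[:,2]<.036)]
if len(q):print("tray rim wrist",len(q),cv2.minAreaRect((q[:,:2]*1000).astype(np.float32)))
b=P[(P[:,0]>.57)&(P[:,0]<.66)&(abs(P[:,1]-.005)<.022)&(P[:,2]>.15)&(P[:,2]<.19)]
if len(b): print("blk",cv2.minAreaRect((b[:,:2]*1000).astype(np.float32)),np.median(b[:,2]))
print(delta([.482,-.267,.20],np.pi))
E
```

```text
[6.10572237e-01 2.60192756e-04 1.30360484e-01] [-0.26414463  0.19870598 -0.95568098]
tray rim 980 ((485.5671691894531, -272.32318115234375), (140.32203674316406, 162.49270629882812), 16.705596923828125)
tray rim wrist 2018 ((502.72711181640625, -195.8150634765625), (47.567935943603516, 102.23845672607422), 76.61243438720703)
blk ((609.1989135742188, 4.995595932006836), (44.40453338623047, 41.46450424194336), 89.39248657226562) 0.17171025938853685
[-0.0, -0.02, -1.23, 122.0, -269.9, -69.7]
```

Call:
{"name": "apply_moves", "arguments": {"deltas": [0,0,0,0,0,-40,0.3,0,0,0,0,0,-80,0.3,0,0,0,0,-40,-80,0.3,0,0,0,20,-80,-80,0.3,0,0,0,40,-120,-80,0.3,0,0,0,70,-160,-80,0.3,0,0,0,90,-200,-80,0.3,0,0,0,110,-240,-80,0.3,0,0,0,120,-275,-80,0.3,0,0,0,120,-275,-60,0.3,0,0,0,120,-275,-20,0.3,0,0,0,120,-275,20,0.3,0,0,0,120,-275,50,0.3,0,0,0,120,-275,75,0.3,0,0,0,120,-275,90,0.3,0,0,0,120,-275,95,0.3,0,0,0,120,-275,95,0.3,0,0,0,120,-275,95,0.3]}}

```text
clock: 8.02
eef_pos: [0.4849, -0.2725, 0.0363]
eef_rot: [-3.141, 0.002, 3.12]
wrist_force: [-0.7, -0.9, -0.6]
finger_gap: 0.0538
grip_force: 53.0
```

```bash
python3 - <<'E'
from h import *
s=robot.read_state();print(s["eef_pos"],s["wrist_force"],s["joint_positions"])
w=optics.read_camera("wrist");save(w,"w4"); P=cloud(w).reshape(-1,3)
b=P[(P[:,0]>.45)&(P[:,0]<.52)&(abs(P[:,1]+.272)<.022)&(P[:,2]>.06)&(P[:,2]<.1)]
print(np.median(b,axis=0)); f=P[(abs(P[:,0]-.45)<.02)&(abs(P[:,1]+.272)<.03)]; print("floor",np.median(f,axis=0))
E
```

```text
[ 0.48486811 -0.2724719   0.03630988] [-0.7391604  -0.89019018 -0.56587185] [ 0.23174601  0.62031985  0.2630751   1.90763195 -0.25457912  0.64406505
  2.20182331]
[ 0.47959558 -0.27203081  0.07774346]
floor [ 0.46599935 -0.27216729  0.07573393]
```

View pics/w4.png

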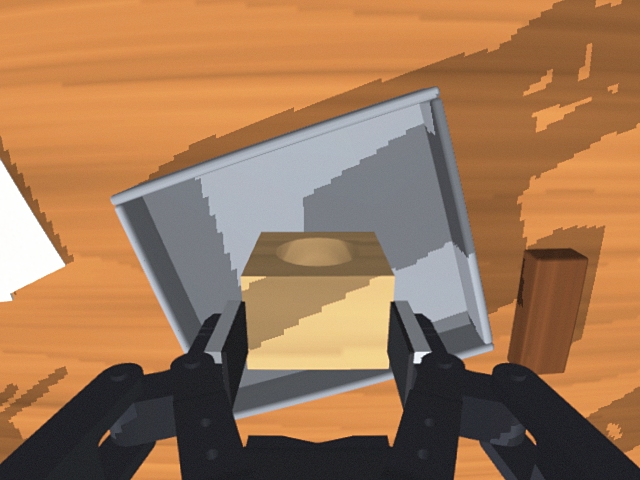

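The picture shows the block at px (315,300) held inside the tray walls. Its bottom is about 16.5 mm above the floor, so I lower it gently.

Call:
{"name": "apply_moves", "arguments": {"deltas": [0,0,0,0,0,6,0.3,0,0,0,0,0,11,0.3,0,0,0,0,0,14,0.3,0,0,0,0,0,15.5,0.3,0,0,0,0,0,16.5,0.3,0,0,0,0,0,16.5,0.3,0,0,0,0,0,16.5,0.3]}}

```text
clock: 8.95
eef_pos: [0.4841, -0.2721, 0.0192]
eef_rot: [3.142, 0.0, 3.12]
wrist_force: [-1.7, 1.7, 5.1]
finger_gap: 0.0538
grip_force: 53.6
```

It touches the floor with 5 N, so I release and retreat.

Call:
{"name": "apply_moves", "arguments": {"deltas": [0,0,0,0,0,0,0.68,0,0,0,0,0,0,0.75,0,0,0,0,0,0,0.82,0,0,0,0,0,0,0.82,0,0,0,0,0,0,0.82,0,0,0,0,0,-10,0.82,0,0,0,0,0,-25,0.82,0,0,0,0,0,-50,0.82,0,0,0,0,0,-90,0.82,0,0,0,0,0,-130,0.82,0,0,0,0,0,-170,0.82,0,0,0,0,0,-170,0.82,0,0,0,0,0,-170,0.82]}}

```text
clock: 10.58
eef_pos: [0.4839, -0.2719, 0.1892]
eef_rot: [3.141, 0.0, 3.12]
wrist_force: [-0.3, 0.6, -1.0]
finger_gap: 0.0701
grip_force: 0.0
```

```bash
python3 - <<'E'
from h import *
w=optics.read_camera("wrist"); s=optics.read_camera("scene"); P=cloud(w).reshape(-1,3)
b=P[(P[:,0]>.44)&(P[:,0]<.53)&(abs(P[:,1]+.272)<.05)&(P[:,2]>.05)&(P[:,2]<.08)]
print(cv2.minAreaRect((b[:,:2]*1000).astype(np.float32)),np.median(b[:,2]),robot.read_state()["eef_pos"])
cv2.imwrite("pics/f.png",cv2.cvtColor(np.hstack([cv2.resize(s["color"][150:470,170:490],(400,400)),cv2.resize(w["color"],(400,300))[0:300].copy() if 0 else cv2.resize(w["color"],(400,400))]),cv2.COLOR_RGB2BGR))
E
```

```text
((483.63763427734375, -272.0076599121094), (56.18915557861328, 40.7292366027832), 89.22724914550781) 0.06074808409401464 [ 0.48343946 -0.27162835  0.18814668]
```

View pics/f.png

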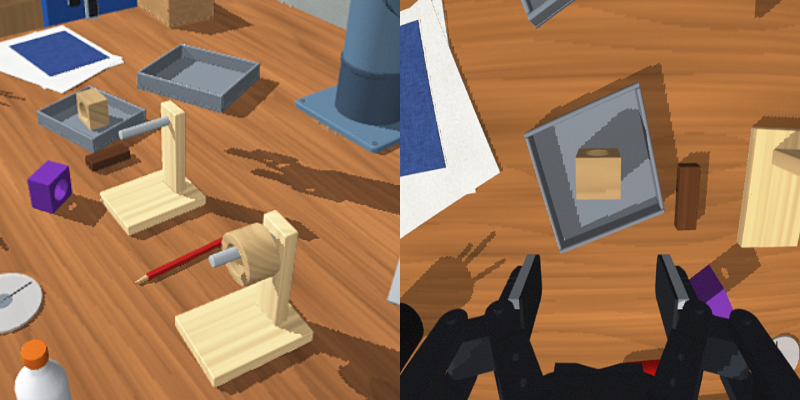

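The block stands in the small tray at left px (92,108), hole sideways, with its top at 61 mm. The ring still hangs at left px (250,255), and the robot is clear of everything.

```bash
python3 -c "
from bench import robot
print(robot.finish_job())"
```

```text
the job is handed in; nothing more can be done
None
```

The block is off its peg and standing in the small grey tray with its hole facing sideways; the ring still hangs on the other peg, and the job is handed in at about 11 s on the clock.

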